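# Unlock the embossing press through its zigzag gate and unload the die tray

## Robot

A 6-joint arm with a two-finger parallel gripper is mounted at the origin on the work surface. World frame = base frame: x ahead of the robot, y to its left, z up, the work surface at z = 0. Lengths are in m, angles in rad, forces in N, time in s.
With the tool pointing down it reaches from about 0.425 to 0.95 m from the base axis. Payload 3.5 kg.
Tool frame: the origin (TCP) lies midway between the tips of the shut fingers; the grasp point (between the pads) lies 19 mm behind it; z points along the fingers, y is the line along which they close (so a half turn about z gives the same grasp; the last joint's range is limited). The gripper opens to 85 mm and grips with 20 to 120 N. Pads are 22 mm wide; open, the fingers measure 114 mm over their backs; the gripper's body (76 mm by 85 mm) begins 54 mm behind the grasp point. The pads swing forward as they close: fully open they stand 13 mm farther back than shut.
Start: joints at [-1.347, 0.286, 1.577, -0, 1.279, -0.15], TCP at [0.247, -0.628, 0.231] pointing down, gripper open.
Joint ranges: [-2.77, 2.77], [-0.9, 2.22], [0.21, 2.48], [-1.53, 4.67], [0.24, 2.81], [-2.84, 2.84]. Speed limits (rad/s): [2.79, 2.79, 3.14, 3.14, 3.14, 3.14].

## Interface

Orientations are given as a unit quaternion [x, y, z, w].
In Python, from plant import ctrl, cams, order gives the robot as it stands.
- The arm moves only by the tool move_arm, never from a script. Its argument "plan" is one flat list of numbers, 7 for each row, row after row: the shift along the world's x, y, z in mm, then the turn, a rotation vector about the world's x, y, z in degrees, then the finger opening in mm, from 0 to 85.4. A call has 1 to 12 rows; each row shifts and turns the commanded pose from where the row before left it; what a row does not reach is not made up. A row lasts 1/10 s, in which the tool goes at most 50 mm and 8.59 degrees, less where a joint would pass 70% of its speed; a pose out of reach is approached as far as the arm can. A call is refused whole if a number of a shift passes 50 or a number of a turn 8.59, either way. A call with a gripper value outside its range is refused whole. The fingers move at their own pace and stop on an object; "newtons" is the grip in N (left out, the last holds). Time passes only in rows, so rows that do not move let the fingers close. It gives the time, the measured TCP pose, the force, the opening and the grip force at its end, in the units of the state.
- ctrl.get_state(): the state, without advancing time (a new reading comes with each control period).
- cams.read_camera(name): name is "side" or "top" or "wrist"; returns a dict with "color" (480x640x3 uint8, red, green, blue), "fov_y" (degrees; the focal length in pixels is half the picture's height over the tangent of half this angle, whatever the lens; pixels are square), "cx", "cy" (the principal point, pixels), "origin" and "orientation" of the camera in the world; the wrist camera has in their place "T_tool_cam" (4x4, takes a point from camera to tool coordinates, whose origin is the TCP and whose axes are the flange's). Camera axes: x right, y up, looking along -z (the intrinsics and any distortion apply to the point x, -y, -z); pixel columns grow to the right and rows downward; lengths in m; the calibration is good to about 2 mm. A picture is of the moment at which its call begins: read the wrist's pose just before it. There is no depth.
- order.sign_off(): hands the job in; it is judged then, once.
The state is a dict: "time": time; "qpos": joint angles; "dq": joint speeds; "joint_efforts": joint torques, N m; "eef_pos": TCP position; "tcp_rot": TCP orientation; "contact_force": force on the tool from outside, world axes, zero at the start; "wrist_torque": the same for the moment, N m; "opening": opening from 0.0 (shut) to 1.0 (fully open); "finger_force": force on a finger pad.
Only numpy, scipy, OpenCV 4.12 (cv2) and the standard library are available. Lean on these libraries where they do the work, as an engineer would, in place of code of your own. Each camera call takes 0.05 s, during which the arm holds its last target. There are 200 camera calls.

## Task

Unlock the little embossing press: work its red lever through the zigzag gate from the far lane to the near lane, one lane at a time, and park it against the left-hand end of the near lane (left as seen from the robot), where it stays by itself. Then slide the die tray forward from under the hood, lift it out and lay it gently, flat, on the middle of the blue pad. Leave the other things on the bench where they are.

Things in the scene. Friction and masses are not known exactly. Their poses are not given: they have to be found in the camera images.
- press: Grey and blue embossing press, fixed to the bench. Origin at the centre of its underside; x points away from the robot, y to the left as the robot sees it, z up. Bed 270 x 300 mm, 20 mm high, x from -140 to 130 mm. Right half, centred on y = -85 mm: tray bay between 6 mm high rails, with the hood. Left half, centred on y = +85 mm: blue gate housing 104 x 130 mm, 80 mm high.
- lip_edge (a point): Middle of the lower front edge of the blue hood's lip, 32 mm above the bench (12 mm above the bed), 40 mm before the press's origin. The hood reaches 120 mm back from here and 56 mm to either side; its top is 62 mm above the bench, with bolt heads and a disc to 68 mm.
- lamp_edge (a point): Lower front edge of the black lamp bar, above the gate's far side: the bar reaches 70 mm back from here (+x of the press), up to 220 mm above the bench, 105 mm to the left and 235 mm to the right. It bars a vertical gripper from the lever's far lane: reach in tilted about 35 degrees, the gripper's body leaning towards the robot.
- bolt_top (a point): Top of the brass lock bolt, 10 mm across, which stands 16 mm out of the bed just before the tray's front edge, 30 mm right of the tray's middle. It sinks as the lever comes nearer; only with the lever in the near lane is it below the bed (20 mm above the bench).
- gate_centre (a point): Centre of the gate window, level with the housing's top, 80 mm above the bench; axes as the press. Window 64 mm (x) by 90 mm (y). Two rigid steel bars along y divide it into three lanes (far, middle, near), centred at x = +24, 0 and -24 mm from this point, where the lever's 10 mm shank has 3 mm of play either way.
- far_bar (a point): Point on the gate's far bar (between far and middle lane; 8 mm thick in x), level with the gate centre in y. The bar has one opening, 18 mm wide, its centre somewhere from 8 to 30 mm LEFT (+y) of this point: different every time and not measured; see it from above or feel for it with the lever.
- near_bar (a point): Point on the gate's near bar (between middle and near lane; 8 mm thick in x), level with the gate centre in y. The bar has one opening, 18 mm wide, its centre somewhere from 8 to 30 mm RIGHT (-y) of this point: different every time and not measured; see it from above or feel for it with the lever.
- lever_handle (a point): Centre of the red upright cylindrical handle of the gate lever: 26 mm in diameter, 44 mm high, 120 mm above the bench (22 mm above and below the point); below it a bare 10 mm steel shank goes down into the gate. The lever stays upright and only shifts in x and y of the press, on a cross slide.
- gate_carriage (a joint): How far the lever has come from the back of the gate towards the robot (along the press's -x), 0 to 0.054 m. 0 to 0.006 is the far lane (start), 0.024 to 0.030 the middle lane, 0.048 to 0.054 the near lane. A spring pushes it back to 0 with 2 N in the far lane and 4 N in the near lane, so that a lever let go in an opening slips back.
- gate_lever (a joint): Sideways shift of the lever along the press's +y (left), from -0.036 to +0.036 m (end stops), 0 at the gate centre. It starts right of centre; friction about 1 N, no spring.
- tray_centre (a point): Centre of the aluminium die tray's plate, half-way up: 110 (x) x 90 (y) x 8 mm, about 0.3 kg, with brass blanks fixed to it; its axes are parallel to the press's at the start. It lies on the bed, its rear 35 mm under the lip with 4 mm to spare above: it must come forward at least 35 mm before it can rise.
- tray_grip (a point): Point in the tray's black upright handle, 24 mm above the top of the plate and 28 mm above and 20 mm before (-x) the plate's centre point. The handle is a bar 12 mm thick (x), 50 mm long (y), from the plate's top up to 34 mm above it.
- pad: Blue felt pad fixed to the bench, 170 (x) x 160 (y) x 8 mm, to the right of the press. Origin at the centre of its underside.
- awl: Bystander: awl with wooden handle, 140 mm long, lying. Leave alone.
- bead_jar: Bystander: amber glass jar, 52 mm across, 65 mm high. Leave alone.
- spool: Bystander: copper spool, 38 mm across, 40 mm high. Leave alone.
- glue: Bystander: white glue bottle, 38 mm across, 110 mm high. Leave alone.
- mandrel: Bystander: upright steel ring mandrel, foot 48 mm across, 120 mm high. Leave alone.
- tin: Bystander: flat steel tin, 60 mm across, 26 mm high. Leave alone.
- tray: The die tray itself; origin at the centre of its underside, axes as for its centre point.
Not all that is in view belongs to the job. What is shaped like the tray but orange is not meant.

How it is judged:
On the way, in this order (a step that is already met when the one before it is completed fails the run):
1. the lever is in the middle lane (value of joint gate_carriage between 0.021 and 0.033 m), for 0.1 s.
2. the lever is parked at the left end of the near lane (value of joint gate_carriage above 0.044 m and value of joint gate_lever above 0.026 m), for 0.2 s.
3. the tray has come forward out of the hood and is lifted clear of the bed (z of tray_centre in the frame of press above 0.045 m), for 0.1 s.
At the end, for the whole second after the job is handed in: The lever stands in the near lane within 10 mm of its left end stop (carriage over 44 mm, sideways over +26 mm); the tray lies upright and flat (within 0.06 rad) on the blue pad, its centre within 30 mm of the pad's centre, at rest and released (all of step 2 and horizontal distance between tray_centre and pad below 0.03 m and z of tray_centre in the frame of pad between 0.009 and 0.015 m and angle between tray_centre's own z axis and vertical below 0.06 rad and linear speed of tray below 0.02 m/s); the robot touches nothing.
It fails at once if a bystander is moved more than 20 mm (distance of any of awl, bead_jar, spool, glue, mandrel, tin from where it was at the start of the episode above 0.02 m).
It fails at once if the tray is dropped (moves faster than 0.5 m/s without being held) (linear speed of tray above 0.5 m/s and contact force between the fingers and tray below 0.1 N).
It also fails if it takes over 66 s, if anything falls off the work surface, if the arm or the gripper's body presses on something with over 40 N, if the wrist force passes 120 N, or if a joint passes its speed limit or range.

## Working session

There is one attempt and no reset: what is moved stays moved. The work goes in short steps, Python scripts to look and compute and a tool call to move; the robot and the scene stay as the last step left them, time stands still between calls to the robot, and variables do not carry over. Pictures are saved under pics/ and viewed, at most 10 in all, crops included, and the job is handed in when it is done.

Besides the shell and the picture viewer there is one more tool, called after "Call:" as name(argument=value, ...) on one line, values as JSON. move_arm: Moves the arm, as the interface text tells. Its arguments: {"type":"object","properties":{"plan":{"type":"array","items":{"type":"number"}},"newtons":{"type":"number"}},"required":["plan"]}

```bash
ls; mkdir -p pics; python3 - <<'E'
from plant import ctrl,cams,order
import cv2,pickle
s=ctrl.get_state();print({k:s[k] for k in('time','eef_pos','tcp_rot','contact_force','opening')})
for n in('top','side'):
    d=cams.read_camera(n);cv2.imwrite(f'pics/{n}0.png',d['color'][:,:,::-1])
    pickle.dump(d,open(f'pics/{n}0.pkl','wb'))
    print(n,{k:v for k,v in d.items() if k!='color'})
E
```

```text
pics
{'time': 0.0, 'eef_pos': array([ 0.24638162, -0.62772819,  0.22992777]), 'tcp_rot': array([ 9.82579707e-01,  1.85837939e-01, -2.86860308e-05, -1.17415760e-03]), 'contact_force': array([-0.17201689,  0.28028751, -0.61555803]), 'opening': 1.0023840971324258}
top {'fov_y': 54.10381488427969, 'cx': 319.9163320649595, 'cy': 240.8362569708282, 'origin': array([0.33177093, 0.01672914, 1.2539524 ]), 'orientation': array([-0.04815482,  0.04559942,  0.70771158, -0.70338192])}
side {'fov_y': 55.52556080169685, 'cx': 316.6519554948448, 'cy': 242.73080349165943, 'origin': array([ 0.4428487 , -0.73810301,  0.6963415 ]), 'orientation': array([ 0.44643968, -0.01119281, -0.03535481,  0.89404495])}
```

View pics/top0.png

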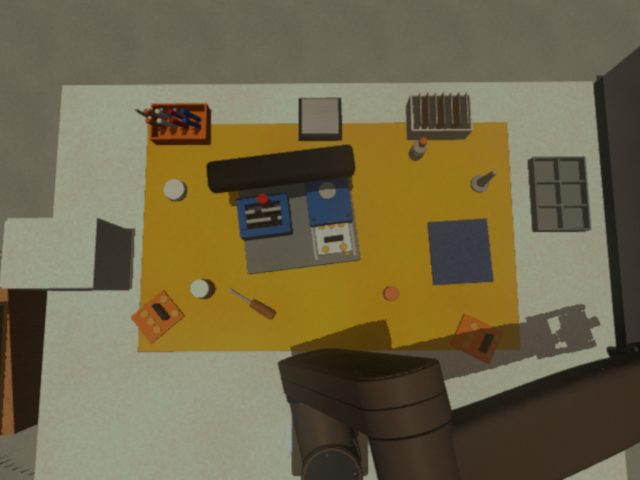

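View pics/side0.png

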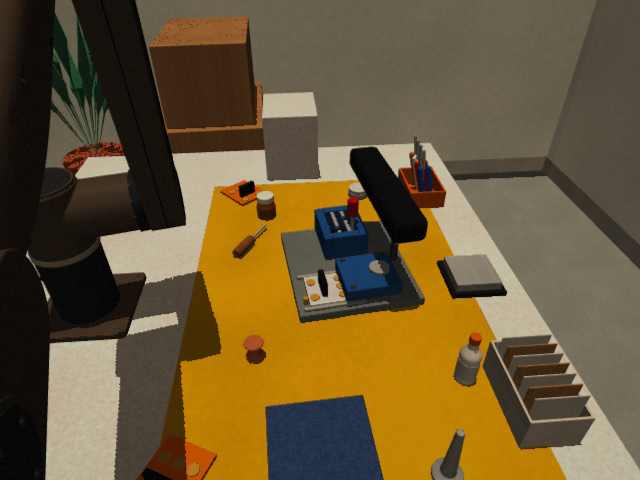

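Top view (image up = +x, left = +y): press bed at about px (245..358, 185..272), gate housing (265,215) with red lever (263,199), tray (334,240), pad (460,251). I'll zoom in on the press.

```bash
cat > h.py <<'E'
import numpy as np,pickle
from scipy.spatial.transform import Rotation as R
def ray(d,u,v):
    f=240/np.tan(np.radians(d['fov_y']/2)); M=R.from_quat(d['orientation']).as_matrix()
    return M@np.array([(u-d['cx'])/f,-(v-d['cy'])/f,-1.])
def at(d,u,v,z):
    r=ray(d,u,v);o=d['origin'];return o+r*(z-o[2])/r[2]
def proj(d,P):
    f=240/np.tan(np.radians(d['fov_y']/2)); M=R.from_quat(d['orientation']).as_matrix()
    c=(np.atleast_2d(P)-d['origin'])@M
    return np.c_[d['cx']+f*c[:,0]/-c[:,2],d['cy']-f*c[:,1]/-c[:,2]]
E
python3 - <<'E'
import cv2
a=cv2.imread('pics/top0.png')[145:280,200:365];a=cv2.resize(a,None,fx=4.8,fy=4.4,interpolation=cv2.INTER_CUBIC)
a=cv2.resize(cv2.imread('pics/top0.png')[150:275,200:365],None,fx=4.8,fy=4.8,interpolation=cv2.INTER_CUBIC)
a=cv2.convertScaleAbs(a,alpha=1.7,beta=10)
cv2.imwrite('pics/c1.png',a);print(a.shape)
E
```

```text
(600, 792, 3)
```

View pics/c1.png

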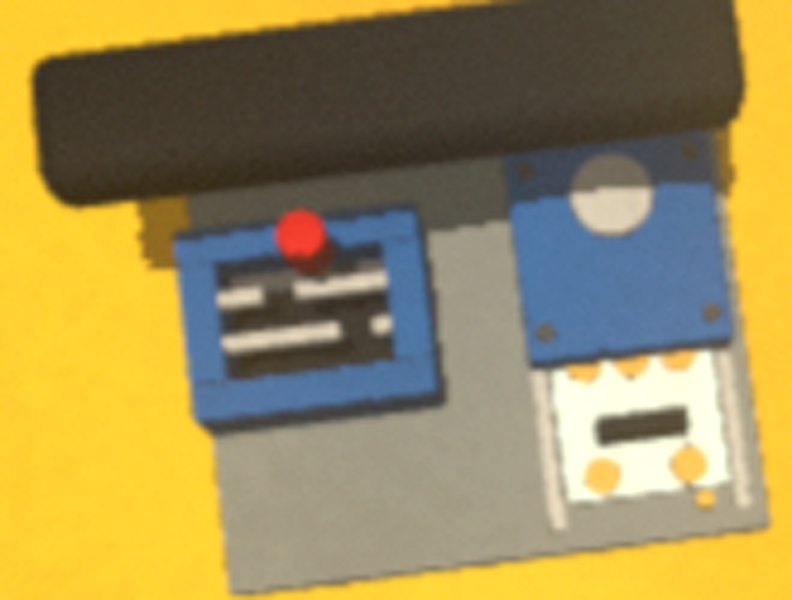

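The crop shows both bar openings: the far bar's at about crop px (280,292), roughly 11 mm left of centre, and the near bar's at (356,329), roughly 25 mm right. The lever is at (301,232) and the tray handle at (642,425). Next I fit the press pose.

```bash
python3 - <<'E'
from h import *
from scipy.optimize import least_squares
t=pickle.load(open('pics/top0.pkl','rb'))
c=lambda x,y:(200+x/4.8,150+y/4.8)
pts=[((-.14,.15,.02),c(232,593)),((-.14,-.15,.02),c(770,527)),((-.04,-.029,.062),c(532,362)),((-.04,-.141,.062),c(730,342)),((-.08,-.085,.062),c(642,425)),
((-.115,-.040,.028),c(571,503)),((-.115,-.130,.028),c(734,484))]
gp=[((-.052,.065),c(195,413)),((-.052,-.065),c(440,386)),((.052,.065),c(175,238)),((.052,-.065),c(420,207))]
P=np.array([p for p,_ in pts]);G=np.array([(*p,.08) for p,_ in gp]);px=np.array([q for _,q in pts]+[q for _,q in gp])
def W(th,Q):
    r=R.from_euler('z',th[2]).as_matrix();return Q@r.T+[th[0],th[1],0]
def res(th):
    return (proj(t,np.r_[W(th,P),W(th,G+[th[3],.085,0])])-px).ravel()
s=least_squares(res,[.6,.05,.1,0],loss='soft_l1');th=s.x;print(th,np.round(s.fun.reshape(-1,2),2))
inv=lambda p:(R.from_euler('z',-th[2]).as_matrix()@(p-[th[0],th[1],0]))-[th[3],.085,0]
for n,q,z in[('lever',(301,232),.142),('far L',(263,292),.08),('far R',(296,290),.08),('near L',(341,330),.08),('near R',(371,325),.08),('far end',(217,299),.08),('far endR',(387,280),.08),('near end',(222,343),.08),('nearendR',(393,322),.08),('win UL',(217,265),.08),('win LR',(395,358),.08)]:
    w=at(t,*c(*q),z);print(n,w.round(4),(1e3*inv(w)).round(1))
for n,q in[('gate',(th[3],.085,.08)),('lamp?',(0,0,0)),('grip',(-.08,-.085,.052)),('tray',(-.06,-.085,.024))]:print(n,W(th,np.array([q])).round(4))
# pad
import cv2
im=t['color'].astype(int);m=((im[:,:,2]>im[:,:,0]+15)).astype('uint8');m[:, :400]=0
k,l,st,ce=cv2.connectedComponentsWithStats(m);i=1+st[1:,4].argmax();ys,xs=np.where(l==i)
b=cv2.minAreaRect(np.c_[xs,ys].astype('float32'));print(b,st[i]);print('pad',at(t,*b[0],.008))
bx=[at(t,*q,.008)[:2] for q in cv2.boxPoints(b)];print(np.round(bx,3))
for n,q,z in[('spool',(391,293),.04),('mandrel foot',(478,186),.0),('mandrel top',(492,174),.12),('glue',(418,153),.05)]:print(n,at(t,*q,z).round(3))
for y in(193,):print('lamp front low L/R',at(t,*c(75,203),.17),at(t,*c(735,125),.17))
E
```

```text
[ 0.56706386  0.07776696  0.1152002  -0.00083582] [[-0.56  0.11]
 [ 0.64  0.07]
 [-0.26  0.13]
 [ 1.71 -0.92]
 [ 0.38 -0.31]
 [-0.53  0.42]
 [-0.43  0.24]
 [-0.04  1.82]
 [ 0.08  1.26]
 [ 0.11 -1.77]
 [-0.34 -1.37]]
lever [0.5847 0.158  0.142 ] [ 27.6  -7.3 142. ]
far L [0.5665 0.1857 0.08  ] [12.7 22.3 80. ]
far R [0.5675 0.1682 0.08  ] [11.6  4.8 80. ]
near L [0.5458 0.1442 0.08  ] [-12.7 -16.6  80. ]
near R [0.5484 0.1283 0.08  ] [-11.9 -32.6  80. ]
far end [0.5629 0.21   0.08  ] [11.9 46.9 80. ]
far endR [0.5725 0.12   0.08  ] [ 11.1 -43.7  80. ]
near end [0.5392 0.207  0.08  ] [-11.9  46.6  80. ]
nearendR [0.5499 0.1167 0.08  ] [-11.7 -44.3  80. ]
win UL [0.5813 0.2103 0.08  ] [30.2 45.  80. ]
win LR [0.5306 0.1156 0.08  ] [-31.  -43.3  80. ]
gate [[0.5565 0.1621 0.08  ]]
lamp? [[0.5671 0.0778 0.    ]]
grip [[ 0.4974 -0.0159  0.052 ]]
tray [[ 0.5172 -0.0136  0.024 ]]Traceback (most recent call last):
  File "<stdin>", line 21, in <module>
ValueError: attempt to get argmax of an empty sequence
```

Press pose: (0.567, 0.078), yaw 6.6°. The lever handle is at (0.584, 0.158), which matches carriage 0 (27 mm expected, 27.6 found). The openings come out at about +12.5 and -25 mm. Now moving towards the lever.

Call:
move_arm(plan=[17,45,0,0,0,-7.4,70,17,45,0,0,0,-7.4,70,17,45,0,0,0,0,70,17,45,0,0,0,0,70,17,45,0,0,0,0,70,17,45,0,0,0,0,70,17,45,0,0,0,0,70,17,45,0,0,0,0,70,17,45,0,0,0,0,70,17,45,0,0,0,0,70,17,45,0,0,0,0,70,17,45,0,0,0,0,70], newtons=50)

```text
time: 1.3
eef_pos: [0.4505, -0.0863, 0.2311]
tcp_rot: [0.998, 0.058, 0.0, 0.0]
contact_force: [0.3, -0.2, -0.1]
opening: 0.82
finger_force: 0.0
```

```bash
python3 - <<'E'
from h import *
import cv2
t=pickle.load(open('pics/top0.pkl','rb'));s=pickle.load(open('pics/side0.pkl','rb'))
im=t['color'].astype(int);print(im[250,460],im[293,391])
hsv=cv2.cvtColor(t['color'],cv2.COLOR_RGB2HSV)
m=cv2.inRange(hsv,(100,60,20),(130,255,255));m[:,:400]=0;m[:200]=0
k,l,st,ce=cv2.connectedComponentsWithStats(m);i=1+st[1:,4].argmax();ys,xs=np.where(l==i)
b=cv2.minAreaRect(np.c_[xs,ys].astype('float32'));print(b,st[i]);print('pad',at(t,*b[0],.008))
bx=[at(t,*q,.008)[:2] for q in cv2.boxPoints(b)];print(np.round(bx,3))
for n,q,z in[('spool',(391,293),.04),('mandrel top',(492,174),.12),('glue',(418,153),.05)]:print(n,at(t,*q,z).round(3))
# check fit in side view: lever handle centre, tray grip, pad corners
print(proj(s,[[.583,.159,.142],[.583,.159,.098],[.4974,-.0159,.062],*[(*q,.008) for q in bx]]).round(0))
# lamp front-lower edge: top ray at given z
for z in (.15,.17,.2):print(z,at(t,200+300/4.8,150+178/4.8,z).round(3))
E
```

```text
[55 57 63] [150  88  48]Traceback (most recent call last):
  File "<stdin>", line 7, in <module>
ValueError: attempt to get argmax of an empty sequence
```

Call:
move_arm(plan=[14,40,0,0.8,-6.95,0,70,14,40,0,0.8,-6.95,0,70,14,40,0,0.8,-6.95,0,70,14,40,0,0.8,-6.95,0,70,14,40,0,0.8,-6.95,0,70,14,39,-10,0,0,0,70,0,0,-20,0,0,0,70,0,0,-19,0,0,0,70,0,0,0,0,0,0,70])

```text
time: 2.2
eef_pos: [0.5318, 0.151, 0.1779]
tcp_rot: [0.953, 0.056, 0.296, -0.017]
contact_force: [-0.3, -0.5, -0.2]
opening: 0.818
finger_force: 0.0
```

```bash
python3 - <<'E'
from h import *
import cv2
from plant import cams,ctrl
t=pickle.load(open('pics/top0.pkl','rb'));s=pickle.load(open('pics/side0.pkl','rb'))
im=t['color'].astype(int)
m=((im[:,:,2]>im[:,:,0])&(im.sum(2)<300)).astype('uint8');m[:,:415]=0;m[:210]=0;m[300:]=0;m[:,505:]=0
k,l,st,ce=cv2.connectedComponentsWithStats(m);i=1+st[1:,4].argmax();ys,xs=np.where(l==i)
b=cv2.minAreaRect(np.c_[xs,ys].astype('float32'));print(b,st[i]);print('pad',at(t,*b[0],.008))
bx=[at(t,*q,.008)[:2] for q in cv2.boxPoints(b)];print(np.round(bx,3))
for n,q,z in[('spool',(391,293),.04),('mandrel top',(492,174),.12),('glue',(418,153),.05)]:print(n,at(t,*q,z).round(3))
print(proj(s,[[.583,.159,.142],[.583,.159,.098],[.4974,-.0159,.062],*[(*q,.008) for q in bx]]).round(0))
for z in (.15,.17,.2):print(z,at(t,200+300/4.8,150+178/4.8,z).round(3))
print(ctrl.get_state()['qpos'])
d=cams.read_camera('wrist');cv2.imwrite('pics/w1.png',d['color'][:,:,::-1])
d2=cams.read_camera('side');cv2.imwrite('pics/s1.png',cv2.resize(d2['color'][120:320,220:480,::-1],None,fx=3,fy=3))
E
```

```text
((460.2347717285156, 251.4940185546875), (62.25811767578125, 58.44938659667969), 84.95755004882812) [ 429  220   64   64 3544]
pad [ 0.46705168 -0.35279431  0.008     ]
[[ 0.544 -0.271]
 [ 0.557 -0.428]
 [ 0.391 -0.433]
 [ 0.378 -0.279]]
spool [ 0.358 -0.161  0.04 ]
mandrel top [ 0.647 -0.407  0.12 ]
glue [ 0.725 -0.241  0.05 ]
[[351. 199.]
 [351. 215.]
 [321. 277.]
 [360. 395.]
 [385. 487.]
 [271. 501.]
 [264. 406.]]
0.15 [0.611 0.158 0.15 ]
0.17 [0.606 0.155 0.17 ]
0.2 [0.598 0.151 0.2  ]
[ 0.08509543 -0.20996965  2.2761206   0.03860216  0.47362176  1.51043   ]
```

View pics/s1.png

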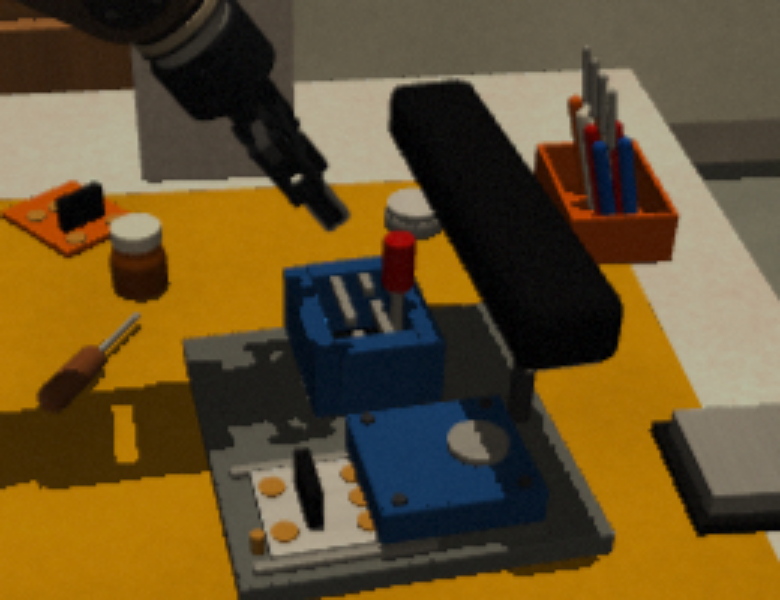

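Call:
move_arm(plan=[20,3,-25,0,0,0,70,20,3,-25,0,0,0,70,18,2,-24,0,0,0,70,0,0,0,0,0,0,70,0,0,0,0,0,0,15,0,0,0,0,0,0,15,0,0,0,0,0,0,15,0,0,0,0,0,0,15])

```text
time: 3.1
eef_pos: [0.5932, 0.1588, 0.1108]
tcp_rot: [0.952, 0.055, 0.302, -0.017]
contact_force: [-4.8, -0.5, 5.9]
opening: 0.289
finger_force: 48.6
```

Call:
move_arm(plan=[-2,0,3,0,0,0,15,-1.2,10.2,0,0,0,0,15,-1.2,10.2,0,0,0,0,15,0,0,0,0,0,0,15])

```text
time: 3.5
eef_pos: [0.5874, 0.1797, 0.1109]
tcp_rot: [0.952, 0.056, 0.3, -0.017]
contact_force: [1.5, 1.7, -3.2]
opening: 0.29
finger_force: 49.9
```

```bash
python3 - <<'E'
from h import *
import cv2
from plant import cams,ctrl
s=ctrl.get_state();print(s['eef_pos'],s['contact_force'])
d=cams.read_camera('top');pickle.dump(d,open('pics/t2.pkl','wb'))
c=d['color'][175:250,225:300,::-1]
w=cams.read_camera('wrist')['color'][:,:,::-1]
o=np.zeros((400,800,3),'uint8');o[:,:400]=cv2.resize(cv2.convertScaleAbs(c,alpha=1.7),(400,400),interpolation=cv2.INTER_CUBIC);o[:300,400:]=cv2.resize(w,(400,300))
cv2.imwrite('pics/m2.png',o)
E
```

```text
[0.58736923 0.17973186 0.11094339] [ 1.47732913  1.68557315 -3.24213332]
```

View pics/m2.png

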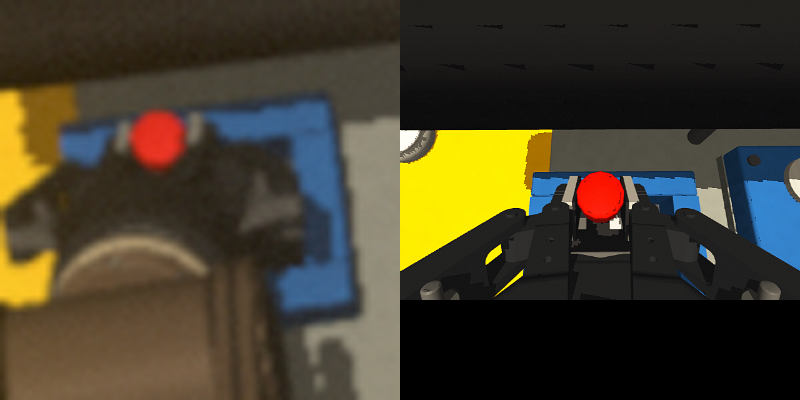

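Picture: the red handle sits between the pads at crop (158,139), about 20 mm left of its start and in line with the far opening. I'm pulling it nearer.

Call:
move_arm(plan=[-6,-0.7,0,0,0,0,15,-6,-0.7,0,0,0,0,15,-6,-0.7,0,0,0,0,15,-5,-0.6,0,0,0,0,15,0,0,0,0,0,0,15])

```text
time: 4.1
eef_pos: [0.5642, 0.176, 0.111]
tcp_rot: [0.952, 0.055, 0.3, -0.017]
contact_force: [2.2, -0.1, -5.5]
opening: 0.29
finger_force: 50.5
```

Call:
move_arm(plan=[0.9,-7.5,0,0,0,0,15,0.9,-7.5,0,0,0,0,15,0.9,-7.5,0,0,0,0,15,0.9,-7.5,0,0,0,0,15,0.9,-7.8,0,0,0,0,15,0,0,0,0,0,0,15])

```text
time: 4.7
eef_pos: [0.5694, 0.1378, 0.111]
tcp_rot: [0.952, 0.055, 0.3, -0.017]
contact_force: [2.8, -0.7, -4.6]
opening: 0.292
finger_force: 50.2
```

```bash
python3 - <<'E'
from h import *
import cv2
from plant import cams,ctrl
t0=pickle.load(open('pics/top0.pkl','rb'))
d=cams.read_camera('top');pickle.dump(d,open('pics/t3.pkl','wb'))
th=[ 0.56706386,0.07776696,0.1152002,-0.00083582]
inv=lambda p:(R.from_euler('z',-th[2]).as_matrix()@(p-[th[0],th[1],0]))-[th[3],.085,0]
for q in(t0,pickle.load(open('pics/t2.pkl','rb')),d):
    im=q['color'][180:230,240:300].astype(int);m=(im[:,:,0]>2.2*im[:,:,1])&(im[:,:,0]>110);ys,xs=np.where(m)
    print(m.sum(),xs.mean()+240,ys.mean()+180,(1e3*inv(at(q,xs.mean()+240,ys.mean()+180,.142))).round(1))
E
```

```text
65 262.10769230769233 198.2 [ 28.1  -5.9 142. ]
60 254.11666666666667 200.41666666666666 [ 25.   13.8 142. ]
61 271.54098360655735 207.70491803278688 [  2.1 -26.1 142. ]
```

Call:
move_arm(plan=[-6.1,0.3,0,0,0,0,15,-6,-0.7,0,0,0,0,15,-6,-0.7,0,0,0,0,15,-6,-0.7,0,0,0,0,15,0,0,0,0,0,0,15])

```text
time: 5.25
eef_pos: [0.5444, 0.1369, 0.111]
tcp_rot: [0.952, 0.055, 0.3, -0.017]
contact_force: [3.3, 0.4, -8.5]
opening: 0.286
finger_force: 50.5
```

Call:
move_arm(plan=[-0.9,7.5,0,0,0,0,15,-0.9,7.5,0,0,0,0,15,-0.9,7.5,0,0,0,0,15,-0.9,7.5,0,0,0,0,15,-0.9,7.5,0,0,0,0,15,-0.9,7.5,0,0,0,0,15,-0.9,7.5,0,0,0,0,15,-0.8,7,0,0,0,0,15,0,0,0,0,0,0,15])

```text
time: 6.15
eef_pos: [0.5379, 0.1969, 0.111]
tcp_rot: [0.952, 0.055, 0.3, -0.017]
contact_force: [4.0, 0.4, -8.6]
opening: 0.29
finger_force: 50.4
```

```bash
python3 - <<'E'
from h import *
from plant import cams,ctrl
d=cams.read_camera('top')
th=[ 0.56706386,0.07776696,0.1152002,-0.00083582]
inv=lambda p:(R.from_euler('z',-th[2]).as_matrix()@(p-[th[0],th[1],0]))-[th[3],.085,0]
im=d['color'][180:240,225:300].astype(int);m=(im[:,:,0]>2.2*im[:,:,1])&(im[:,:,0]>110);ys,xs=np.where(m)
print(m.sum(),(1e3*inv(at(d,xs.mean()+225,ys.mean()+180,.142))).round(1));print(ctrl.get_state()['qpos'])
E
```

```text
63 [-22.7  36.4 142. ]
[ 0.19284013 -0.03609552  2.2676161  -0.14743835  0.30485863  1.7745325 ]
```

Call:
move_arm(plan=[-0.2,1.5,0,0,0,0,15,0,0,0,0,0,0,15,0,0,0,0,0,0,60,0,0,0,0,0,0,60,0,0,0,0,0,0,60])

```text
time: 6.7
eef_pos: [0.5395, 0.1979, 0.1132]
tcp_rot: [0.952, 0.055, 0.302, -0.017]
contact_force: [0.8, 0.3, 0.6]
opening: 0.7
finger_force: 0.0
```

Call:
move_arm(plan=[-5,-1,12,-0.6,5,0,60,-5,-1,20,-0.6,5,0,60,0,0,30,-0.8,6,0,60,0,0,30,-0.8,7,0,60,0,-20,30,-0.8,7,0,60,0,-40,10,-0.4,4,0,60,0,0,0,0,0,0,60])

```text
time: 7.4
eef_pos: [0.5317, 0.1328, 0.2474]
tcp_rot: [0.998, 0.056, 0.01, 0.001]
contact_force: [-0.1, 0.6, -0.7]
opening: 0.705
finger_force: 0.0
```

```bash
cat >> h.py <<'E'
th=[ 0.56706386,0.07776696,0.1152002,-0.00083582]
inv=lambda p:(R.from_euler('z',-th[2]).as_matrix()@(p-[th[0],th[1],0]))
E
python3 - <<'E'
from h import *
from plant import cams,ctrl
d=cams.read_camera('top')
im=d['color'][180:240,225:300].astype(int);m=(im[:,:,0]>2.2*im[:,:,1])&(im[:,:,0]>110);ys,xs=np.where(m)
print(m.sum(),(1e3*inv(at(d,xs.mean()+225,ys.mean()+180,.142))-[0,85,0]).round(1));s=ctrl.get_state();print(s['eef_pos'],s['tcp_rot'],s['qpos'],R.from_quat(s['tcp_rot']).as_matrix().round(3))
E
```

```text
16 [-14.1  38.6 142. ]
[0.53015429 0.13425796 0.24542513] [9.98357914e-01 5.65976663e-02 8.83827124e-03 2.52862593e-04] [ 6.27526288e-02 -1.76752194e-02  1.88787883e+00 -6.46124970e-04
  1.25371576e+00  1.52048470e+00] [[ 0.993  0.113  0.018]
 [ 0.113 -0.994  0.   ]
 [ 0.018  0.002 -1.   ]]
```

Call:
move_arm(plan=[-3,-15,0,0,1,8.2,40,-3,-15,0,0,0,8.2,40,-3,-15,0,0,0,8.2,40,-3,-15,0,0,0,8.2,40,-3,-15,0,0,0,8.2,40,-3,-15,0,0,0,8.2,40,-3,-15,0,0,0,8.2,40,-3,-15,-10,0,0,8.2,40,-3,-15,-20,0,0,8.2,40,-4,-14,-20,0,0,8.2,40,0,0,-10,0,0,8,40,0,0,0,0,0,0,40])

```text
time: 8.65
eef_pos: [0.4953, -0.0124, 0.1806]
tcp_rot: [0.665, 0.747, -0.003, -0.001]
contact_force: [0.2, 0.6, 0.5]
opening: 0.468
finger_force: 0.0
```

```bash
python3 - <<'E'
from h import *
import cv2
from plant import cams,ctrl
s=ctrl.get_state();print(s['eef_pos'],R.from_quat(s['tcp_rot']).as_matrix().round(3),s['qpos'].round(2))
w=cams.read_camera('wrist');w['s']=s;pickle.dump(w,open('pics/w4.pkl','wb'))
d=cams.read_camera('top');sd=cams.read_camera('side')
o=np.zeros((600,800,3),'uint8');o[:480,:640]=w['color'][:,:,::-1]
cv2.imwrite('pics/m4.png',o[:480,:640]);print(w['T_tool_cam'],w['fov_y'],w['cx'],w['cy'])
for q in(d,):
    im=q['color'][180:240,225:300].astype(int);m=(im[:,:,0]>2.2*im[:,:,1])&(im[:,:,0]>110);ys,xs=np.where(m)
    print(m.sum(),(1e3*inv(at(q,xs.mean()+225,ys.mean()+180,.142))-[0,85,0]).round(1))
E
```

```text
[ 0.49527171 -0.01238614  0.18061387] [[-0.116  0.993 -0.006]
 [ 0.993  0.116 -0.003]
 [-0.002 -0.006 -1.   ]] [-0.23 -0.06  2.05 -0.    1.16 -0.34]
[[ 1.82956668e-04  9.64407807e-01  2.64419266e-01  6.70460077e-02]
 [ 9.99999962e-01 -1.22427071e-04 -2.45394518e-04  1.07588502e-03]
 [-2.04288312e-04  2.64419301e-01 -9.64407793e-01 -1.42456391e-01]
 [ 0.00000000e+00  0.00000000e+00  0.00000000e+00  1.00000000e+00]] 64.20674870111297 320.30373660730095 236.49680799059524
66 [-20.7  37.4 142. ]
```

View pics/m4.png

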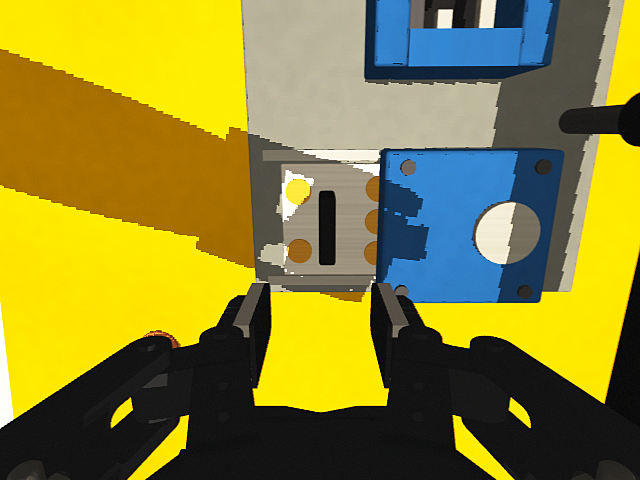

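The wrist view shows the tray handle at (327, 192..265), in line with the finger axis. The bolt has sunk out of sight and the lever is still parked. I'll measure the handle from this picture.

```bash
python3 - <<'E'
from h import *
w=pickle.load(open('pics/w4.pkl','rb'));s=w['s'];T=np.eye(4);T[:3,:3]=R.from_quat(s['tcp_rot']).as_matrix();T[:3,3]=s['eef_pos'];C=T@w['T_tool_cam']
w['origin']=C[:3,3];w['orientation']=R.from_matrix(C[:3,:3]).as_quat()
for n,q,z in[('top a',(327,191),.062),('top b',(327,265),.062),('lipL',(380,150),.062),('lipR',(380,301),.062),('fl',(283,165),.028),('fr',(276,276),.028)]:
    p=at(w,*q,z);print(n,p.round(4),(1e3*inv(p)).round(1))
E
```

```text
top a [0.497  0.0156 0.062 ] [-76.7 -53.8  62. ]
top b [ 0.5035 -0.0378  0.062 ] [ -76.4 -107.5   62. ]
lipL [0.5287 0.0469 0.062 ] [-41.6 -26.3  62. ]
lipR [ 0.546  -0.0612  0.062 ] [ -36.9 -135.6   62. ]
fl [0.4624 0.0262 0.028 ] [-109.9  -39.1   28. ]
fr [ 0.4648 -0.0643  0.028 ] [-117.9 -129.4   28. ]
```

Call:
move_arm(plan=[3,-1,-30,0,0,0,32,0,0,-40,0,0,0,32,0,0,-40,0,0,0,32,0,0,-22,0,0,0,32,0,0,-10,0,0,0,32,0,0,0,0,0,0,32,0,0,0,0,0,0,5,0,0,0,0,0,0,5,0,0,0,0,0,0,5], newtons=60)

```text
time: 9.7
eef_pos: [0.5019, -0.0145, 0.0434]
tcp_rot: [0.665, 0.747, -0.001, 0.003]
contact_force: [0.3, 0.3, 3.6]
opening: 0.122
finger_force: 61.8
```

Call:
move_arm(plan=[-8,-0.9,0,0,0,0,5,-10,-1.2,0,0,0,0,5,-10,-1.2,0,0,0,0,5,-10,-1.2,0,0,0,0,5,-10,-1.1,0,0,0,0,5,-4,-0.5,0,0,0,0,5,0,0,0,0,0,0,5])

```text
time: 10.4
eef_pos: [0.4496, -0.0211, 0.0434]
tcp_rot: [0.665, 0.747, -0.001, 0.003]
contact_force: [1.9, 0.7, 7.2]
opening: 0.117
finger_force: 62.3
```

Call:
move_arm(plan=[0,0,8,0,0,0,5,0,0,20,0,0,0,5,0,0,30,0,0,0,5,0,0,25,0,0,0,5,0,0,10,0,0,0,5,0,0,0,0,0,0,5])

```text
time: 11.0
eef_pos: [0.448, -0.0204, 0.1349]
tcp_rot: [0.665, 0.747, -0.002, 0.001]
contact_force: [0.3, 0.4, -3.4]
opening: 0.124
finger_force: 61.1
```

Call:
move_arm(plan=[0,-10,0,0,0,0,5,0,-25,0,0,0,0,5,0,-35,0,0,0,0,5,0,-38,0,0,0,0,5,0,-38,0,0,0,0,5,0,-38,0,0,0,0,5,0,-38,0,0,0,0,5,0,-38,0,0,0,0,5,0,-35,0,0,0,0,5,0,-25,0,0,0,0,5,0,-12,0,0,0,0,5,0,0,0,0,0,0,5])

```text
time: 12.2
eef_pos: [0.447, -0.3531, 0.1324]
tcp_rot: [0.665, 0.746, -0.002, -0.001]
contact_force: [-0.4, 0.3, -2.3]
opening: 0.122
finger_force: 61.0
```

```bash
python3 - <<'E'
from h import *
import cv2
from plant import cams,ctrl
s=ctrl.get_state();print(s['eef_pos'],R.from_quat(s['tcp_rot']).as_matrix().round(3),s['contact_force'],s['wrist_torque'])
w=cams.read_camera('wrist');w['s']=s;pickle.dump(w,open('pics/w5.pkl','wb'))
sd=cams.read_camera('side')
o=np.zeros((480,800,3),'uint8');o[:360,:480]=cv2.resize(w['color'],(480,360))[:,:,::-1];o[:,480:]=sd['color'][:,150:470,::-1]
cv2.imwrite('pics/m5.png',o)
E
```

```text
[ 0.44703413 -0.35310118  0.13244926] [[-0.114  0.993 -0.004]
 [ 0.993  0.114 -0.002]
 [-0.002 -0.004 -1.   ]] [-0.44326641  0.29960492 -2.28810366] [0.01440952 0.01743274 0.01402219]
```

View pics/m5.png

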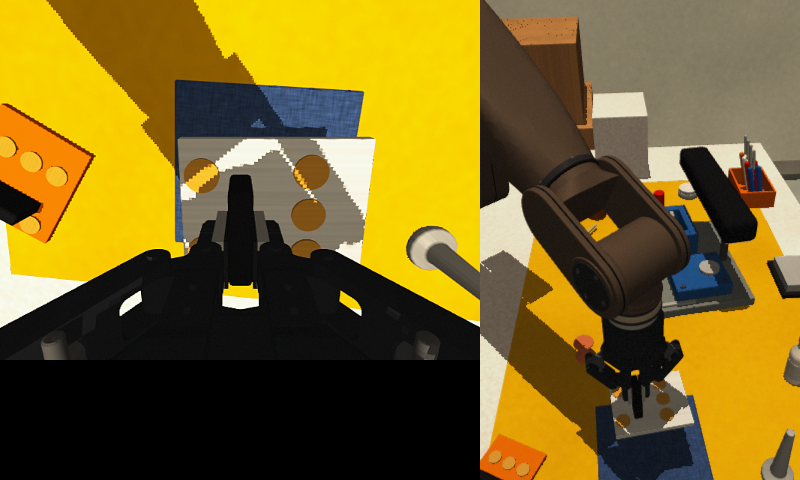

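```bash
python3 - <<'E'
from h import *
w=pickle.load(open('pics/w5.pkl','rb'));s=w['s'];T=np.eye(4);T[:3,:3]=R.from_quat(s['tcp_rot']).as_matrix();T[:3,3]=s['eef_pos'];C=T@w['T_tool_cam']
w['origin']=C[:3,3];w['orientation']=R.from_matrix(C[:3,:3]).as_quat()
for n,q,z in[('padL',(235,107),.008),('padR',(484,123),.008),('trL',(237,185),.117),('trR',(499,185),.117)]:
    print(n,at(w,*q,z).round(4))
E
```

```text
padL [ 0.3821 -0.2775  0.008 ]
padR [ 0.548  -0.2686  0.008 ]
trL [ 0.4087 -0.3115  0.117 ]
trR [ 0.516 -0.299  0.117]
```

Call:
move_arm(plan=[0,-3,-15,0,0,0,5,0,0,-25,0,0,0,5,0,0,-25,0,0,0,5,0,0,-18,0,0,0,5,0,0,-8,0,0,0,5,0,0,-4,0,0,0,5,0,0,0,0,0,0,5])

```text
time: 13.0
eef_pos: [0.4483, -0.3549, 0.0391]
tcp_rot: [0.665, 0.747, -0.002, 0.001]
contact_force: [0.8, -0.7, -2.7]
opening: 0.124
finger_force: 60.9
```

Call:
move_arm(plan=[0,0,-3,0,0,0,5,0,0,-2,0,0,0,5,0,0,-1,0,0,0,5,0,0,0,0,0,0,5])

```text
time: 13.4
eef_pos: [0.4483, -0.3555, 0.0335]
tcp_rot: [0.665, 0.747, -0.002, 0.001]
contact_force: [0.6, 0.2, -2.4]
opening: 0.122
finger_force: 60.9
```

Call:
move_arm(plan=[0,0,-1,0,0,0,5,0,0,-1,0,0,0,5,0,0,-1,0,0,0,5,0,0,0,0,0,0,5])

```text
time: 13.8
eef_pos: [0.4484, -0.3556, 0.0314]
tcp_rot: [0.665, 0.747, -0.002, 0.001]
contact_force: [-3.4, 1.7, 4.3]
opening: 0.12
finger_force: 62.0
```

Contact, at the predicted height. Releasing and retreating.

Call:
move_arm(plan=[0,0,0,0,0,0,12,0,0,0,0,0,0,24,0,0,0,0,0,0,36,0,0,0,0,0,0,36,0,0,10,0,0,0,36,0,0,25,0,0,0,36,0,0,40,0,0,0,36,0,0,40,0,0,0,36,0,0,40,0,0,0,36,0,0,0,0,0,0,36,0,0,0,0,0,0,36])

```text
time: 14.9
eef_pos: [0.4488, -0.356, 0.1876]
tcp_rot: [0.665, 0.747, -0.002, 0.003]
contact_force: [-0.4, -0.7, -1.0]
opening: 0.424
finger_force: 0.0
```

```bash
python3 - <<'E'
from h import *
import cv2
from plant import cams,ctrl
s=ctrl.get_state();print(s['time'],s['eef_pos'],s['contact_force'])
w=cams.read_camera('wrist');sd=cams.read_camera('side');d=cams.read_camera('top')
o=np.zeros((600,800,3),'uint8');o[:360,:480]=cv2.resize(w['color'],(480,360))[:,:,::-1];o[:480,480:]=sd['color'][:,150:470,::-1];o[360:,:400]=cv2.resize(d['color'][160:280,220:420],(400,240))[:,:,::-1]
cv2.imwrite('pics/m6.png',o)
im=d['color'][180:240,225:300].astype(int);m=(im[:,:,0]>2.2*im[:,:,1])&(im[:,:,0]>110);ys,xs=np.where(m)
print(m.sum(),(1e3*inv(at(d,xs.mean()+225,ys.mean()+180,.142))-[0,85,0]).round(1))
E
```

```text
14.9 [ 0.44881657 -0.35600559  0.18755091] [-0.35755752 -0.7377649  -0.99800697]
74 [-20.6  37.1 142. ]
```

View pics/m6.png

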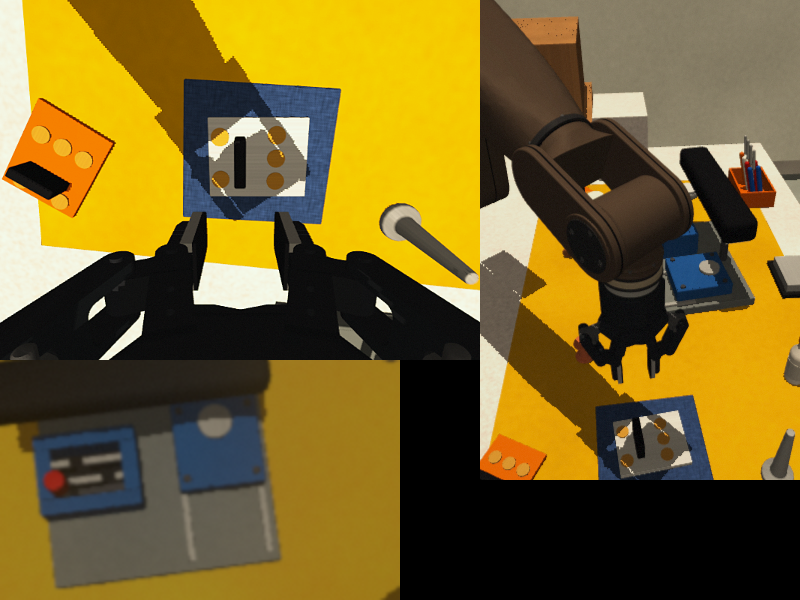

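The tray lies flat in the middle of the pad, and the lever is parked at the near-left end of the gate. The gripper is clear of everything.

```bash
python3 -c "
from plant import order
print(order.sign_off())"
```

```text
the job is handed in; nothing more can be done
None
```

The job is handed in, though the sign-off gave no verdict: the last pictures show the lever parked at the left end of the near lane, the tray lying flat in the middle of the blue pad, and the gripper clear of everything at about 15 s of the 66 s allowed.

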